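Refill the parts feeder and set its gate screw

ROBOT

A 6-joint arm with a two-finger parallel gripper is mounted at the origin on the work surface. World frame = base frame: x ahead of the robot, y to its left, z up, the work surface at z = 0. Lengths are in m, angles in rad, forces in N, time in s.
With the tool pointing down it reaches from about 0.425 to 1.125 m from the base axis. Payload 14.9 kg.
Tool frame: the origin (TCP) lies midway between the tips of the shut fingers; the grasp point (between the pads) lies 19 mm behind it; z points along the fingers, y is the line along which they close (so a half turn about z gives the same grasp; the last joint's range is limited). The gripper opens to 91 mm and grips with 3 to 60 N. Pads are 32 mm wide; open, the fingers measure 118 mm over their backs; the gripper's body (76 mm by 178 mm) begins 60 mm behind the grasp point.
Start: joints at [-1.23, 0.379, 1.734, -0, 1.028, -0.033], TCP at [0.256, -0.652, 0.214] pointing down, gripper open.
Joint ranges: [-2.77, 2.77], [-0.74, 2.19], [0, 2.66], [-1.06, 4.2], [0.31, 2.87], [-3.08, 3.08]. Speed limits (rad/s): [1.89, 1.89, 2.39, 3.14, 3.14, 3.14].

INTERFACE

Orientations are given as a rotation vector (axis times angle).
In Python, from rig import bot, monitor, capture, camera_model, ticket gives the robot as it stands. Calls block until the motion is done:
- bot.move_to(position, orientation): joint-space move of the TCP to a pose.
- bot.move_l(position, frame=None, max_speed=0.15): straight line of the TCP; frame=None keeps the orientation; max_speed is the mean speed in m/s.
- bot.move_joints(angles): joint-space move.
- bot.command_gripper(opening): opening from 0.0 (shut) to 1.0 (fully open); the grip force is fixed at half the most; returns when the fingers have stopped.
- bot.sleep(seconds).
- bot.ik(position, orientation): joint angles nearest the present ones, or None.
- monitor.sense(): the state.
- capture(name): name is "scene" or "top" or "wrist"; returns the picture (480x640x3 uint8, red, green, blue); there is no depth.
- camera_model(name): a dict with "fx", "fy", "cx", "cy" (pixels), "R" (3x3) and "t" (3): a world point X has camera coordinates R X + t. Camera axes: x right, y down, z forward; pixel columns grow to the right and rows downward; lengths in m; the calibration is good to about 2 mm. A picture is of the moment at which its call begins: read the wrist's pose just before it. camera_model takes no time and is no camera call; for the wrist camera it gives the pose at the moment of the call.
A pose or a line that the arm cannot do raises bot.IKError and nothing moves.
- ticket.sign_off(): hands the job in; it is judged then, once.
The state is a dict: "time": time; "q": joint angles; "qd": joint speeds; "joint_efforts": joint torques, N m; "tcp_pos": TCP position; "tool_rot": TCP orientation; "force": force on the tool from outside, world axes, zero at the start; "torque": the same for the moment, N m; "opening": opening from 0.0 (shut) to 1.0 (fully open); "grip_force": force on a finger pad.
Only numpy, scipy, OpenCV 4.12 (cv2) and the standard library are available. Lean on these libraries where they do the work, as an engineer would, in place of code of your own. Each camera call takes 0.05 s, during which the arm holds its last target. There are 200 camera calls.

TASK

Refill the parts feeder: pick up the scoop tray by its handle, tip all four metal spacers off its open end into the feeder's hopper, and put the empty tray back down flat on the bench. Then turn the black thumbscrew on the feeder clockwise until it seats, back it off a quarter turn, and finish still gripping it there (do not let go, so that the lock ring can be tightened against it). Leave the green housing, the screwdriver and the tumbler where they are.

Things in the scene. Friction and masses are not known exactly. Their poses are not given: they have to be found in the camera images.
- tray: scoop tray of bare aluminium, 130 long (x) x 90 wide (y) mm, floor 4 mm thick, 0.16 kg, lying on the bench to the left or right. Origin: centre of its underside. Side walls 26 mm and end wall 30 mm high, 4 mm thick; the end at its -x side is open (the lip, towards the robot), the handle is beyond its end wall at +x. z up.
- tray_lip (a point): middle of the tray's open edge, on the floor's upper face: 65 mm to -x of the tray's origin, 4 mm up. Axes as the tray's.
- tray_handle (a point): grip point on the tray's black handle: an upright fin 46 mm long (tray x 64 to 110 mm), 10 mm thick along tray y, its top 62 mm above the tray's underside, solid down to the bench; the point is 45 mm above the underside, 89 mm to +x of the tray's origin. Pinch it from above with the fingers closing along tray y.
- spacer0: aluminium spacer, a short cylinder 22 mm in diameter, 18 mm high, 20 g, standing loose on the tray (one of four). Origin: centre of its underside. It starts to slide when the tray is tipped 26 to 36 degrees (friction varies).
- spacer1: aluminium spacer, a short cylinder 22 mm in diameter, 18 mm high, 20 g, standing loose on the tray (one of four). Origin: centre of its underside. It starts to slide when the tray is tipped 26 to 36 degrees (friction varies).
- spacer2: aluminium spacer, a short cylinder 22 mm in diameter, 18 mm high, 20 g, standing loose on the tray (one of four). Origin: centre of its underside. It starts to slide when the tray is tipped 26 to 36 degrees (friction varies).
- spacer3: aluminium spacer, a short cylinder 22 mm in diameter, 18 mm high, 20 g, standing loose on the tray (one of four). Origin: centre of its underside. It starts to slide when the tray is tipped 26 to 36 degrees (friction varies).
- feeder: parts feeder fixed on the bench, left or right; hopper: open-topped square steel box 140 x 140 mm, 80 mm high, walls and floor 5 mm; origin: centre of the hopper's underside, z up. To its -y side stands a grey post (46 mm in x, 50 mm in y, centre 115 mm to -y of the origin, 92 mm high) that carries the thumbscrew; at -x a short outlet chute reaches 116 mm out, under 30 mm high.
- hopper_mouth (a point): centre of the hopper's open mouth, at rim height 80 mm above the bench.
- screw_grip (a point): grip point of the black thumbscrew on the feeder's post, on its upright axis, 129 mm above the bench. Its grip is an upright bar 44 mm long along this point's x, 12 mm thick along this point's y, from 107 to 143 mm above the bench, on a neck of 18 mm diameter below; nothing else is above 95 mm there. The point turns with the screw. Pinch from above, fingers closing along this point's y.
- screw (a joint): turn of the thumbscrew in rad: grows clockwise as seen from above; 3.60 is seated (hard stop), 0 fully backed out (hard stop). It turns stiffly (about 0.1 Nm) and stays where it is left; it does not rise or sink as it turns.
- housing: bystander: green sheet-metal housing, an open channel 100 x 55 x 34 mm, at the far right of the work. Origin: centre of its underside.
- driver: bystander: screwdriver lying beyond the work, in the middle. Origin: underside, near the middle of its length.
- tumbler: bystander: dark red tumbler, 78 mm in diameter, 165 mm high, standing to the left. Origin: centre of its underside.
Things that resemble listed ones, but are neither listed nor needed, are in the scene too. Of the things shaped like the tray, the aluminium one is meant.

How it is judged:
On the way, in this order (a step that is already met when the one before it is completed fails the run):
1. the tray is lifted and tipped (more than 20 degrees) with its lip over the hopper (angle between tray's own z axis and vertical above 0.35 rad and horizontal distance between tray_lip and hopper_mouth below 0.12 m and height (world z) of tray_lip above 0.04 m), for 0.1 s.
2. all four spacers are inside the hopper (x of spacer0 in the frame of feeder between -0.067 and 0.067 m and y of spacer0 in the frame of feeder between -0.067 and 0.067 m and height (world z) of each of spacer0, spacer1, spacer2, spacer3 below 0.075 m and x of spacer1 in the frame of feeder between -0.067 and 0.067 m and y of spacer1 in the frame of feeder between -0.067 and 0.067 m and x of spacer2 in the frame of feeder between -0.067 and 0.067 m and y of spacer2 in the frame of feeder between -0.067 and 0.067 m and x of spacer3 in the frame of feeder between -0.067 and 0.067 m and y of spacer3 in the frame of feeder between -0.067 and 0.067 m), for 0.1 s.
3. the empty tray lies flat on the bench, let go (height (world z) of tray below 0.006 m and angle between tray's own z axis and vertical below 0.08 rad and contact force between the fingers and tray below 0.1 N), for 0.2 s.
4. the thumbscrew is turned clockwise until it seats (value of joint screw above 3.53 rad), for 0.1 s.
At the end, for the whole second after the job is handed in: all four spacers are in the hopper, the tray lies flat on the bench untouched, and the thumbscrew stands a quarter turn (90 degrees, within 15) back from its seat, still, with the fingers gripping it (more than 3 N) (all of step 2 and all of step 3 and value of joint screw between 1.769 and 2.289 rad and velocity of joint screw between -0.1 and 0.1 rad/s and contact force between the fingers and screw above 3 N); the arm keeps its last pose, push and grip.
It fails at once if the housing is moved more than 40 mm (distance of housing from where it was at the start of the episode above 0.04 m).
It fails at once if the driver is moved more than 40 mm (distance of driver from where it was at the start of the episode above 0.04 m).
It fails at once if the tumbler is moved more than 40 mm or tipped over (distance of tumbler from where it was at the start of the episode above 0.04 m or angle between tumbler's own z axis and vertical above 0.5 rad).
It also fails if it takes over 72 s, if anything falls off the work surface, if the arm or the gripper's body presses on something with over 40 N, if the wrist force passes 120 N, or if a joint passes its speed limit or range.

## Working session

There is one attempt and no reset: what is moved stays moved. The work goes in short steps, each a Python script; the robot and the scene stay as the last script left them, time stands still between calls to the robot, and variables do not carry over. Pictures are saved under pics/ and viewed, at most 10 in all, crops included, and the job is handed in when it is done.

```bash
ls; mkdir -p pics; python3 - <<'E'
from rig import bot, monitor, capture, camera_model
import cv2,numpy as np
for n in("scene","top"):
    cv2.imwrite(f"pics/{n}0.png",capture(n)[:,:,::-1]); m=camera_model(n); print(n,m)
print(monitor.sense())
E
```

```text
pics
scene {'fx': 563.639672712785, 'fy': 563.639672712785, 'cx': 319.8995128775065, 'cy': 240.27275374050177, 'R': array([[ 0.24289284,  0.97005264, -0.00097303],
       [ 0.80138095, -0.20122392, -0.56329167],
       [-0.54661837,  0.13603974, -0.82625755]]), 't': array([-0.15724434, -0.34558054,  1.62164514])}
top {'fx': 576.7406413389027, 'fy': 576.7406413389027, 'cx': 318.28406832779683, 'cy': 234.67128918252988, 'R': array([[ 0.01189764, -0.99991516,  0.00530239],
       [-0.99197252, -0.01247043, -0.12583721],
       [ 0.12589266, -0.00376266, -0.99203673]]), 't': array([0.01665162, 0.51548755, 1.32003588])}
{'time': 0.1, 'q': array([-1.23029239e+00,  3.79383479e-01,  1.73469429e+00, -1.36630150e-05,
        1.02851310e+00, -3.33034184e-02]), 'qd': array([ 3.85163207e-04, -3.22871278e-05, -1.37997832e-03, -1.02993419e-03,
       -3.48897448e-04,  2.02632122e-03]), 'joint_efforts': array([ 4.20819015e-04, -7.65042615e+01, -4.35291767e+01,  6.52590953e-02,
        3.98177700e-02, -2.61738467e-05]), 'tcp_pos': array([ 0.25548778, -0.65133872,  0.21334863]), 'tool_rot': array([-3.08591001e+00, -5.83590479e-01,  2.57977695e-04]), 'force': array([0.04755675, 0.19992045, 0.19703402]), 'torque': array([-0.00390337, -0.00941365, -0.00724976]), 'grip_force': 0.0, 'opening': 1.0007583527083284}
```

View pics/scene0.png

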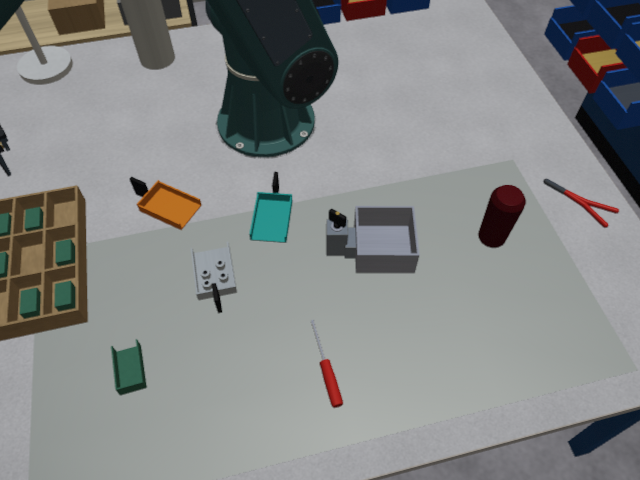

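View pics/top0.png

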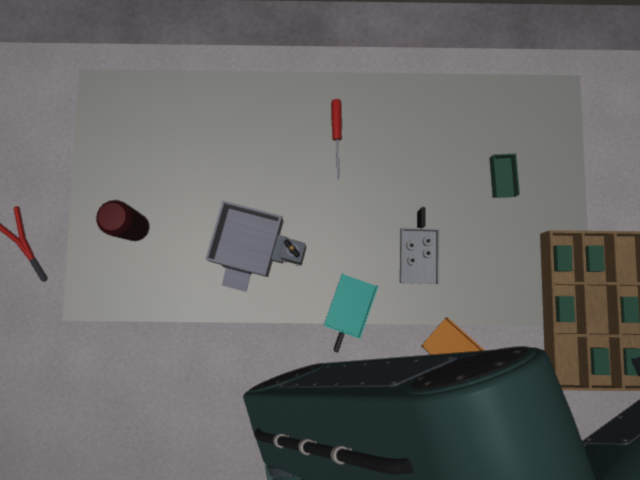

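The scene view shows the aluminium tray at about (215,272), with its handle pointing away from the robot. The feeder is at (385,240) and its post and thumbscrew are at (338,225). In the top view the tray is at (419,256), the hopper at (245,240), and the screw bar at (292,247). I'll enlarge both areas to get accurate pixels.

```bash
python3 - <<'E'
import cv2,numpy as np
t=cv2.imread("pics/top0.png")
a=cv2.resize(t[195:300,200:310],None,fx=4.5,fy=4.5,interpolation=cv2.INTER_CUBIC)
b=cv2.resize(t[200:305,390:450],None,fx=4.5,fy=4.5,interpolation=cv2.INTER_CUBIC)
cv2.imwrite("pics/crop.png",np.hstack([a,b]));print(a.shape,b.shape)
E
```

```text
(472, 495, 3) (472, 270, 3)
```

View pics/crop.png

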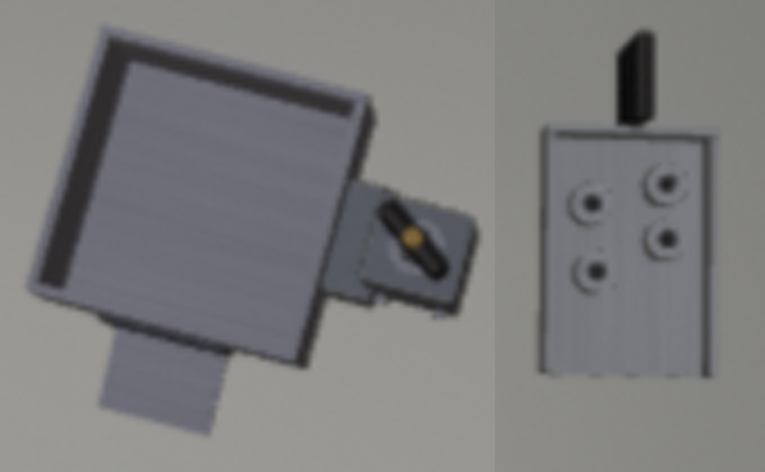

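The crop shows:
- **Hopper:** rim corners at (105,27), (372,97), (302,366) and (30,290).
- **Thumbscrew:** its top centre is at (413,238) and the bar runs from (386,203) to (440,275).
- **Tray:** rim corners at (543,126), (718,130), (715,377) and (540,375), with the top of the handle around (645,75).

```bash
cat > h.py <<'E'
import numpy as np, cv2
from scipy.optimize import least_squares
from scipy.spatial.transform import Rotation as Ro
from rig import bot, monitor, capture, camera_model, ticket
def back(uv,z,m):
    d=np.array([(uv[0]-m["cx"])/m["fx"],(uv[1]-m["cy"])/m["fy"],1.]); R,t=m["R"],m["t"]
    C=-R.T@t; d=R.T@d; return (C+d*(z-C[2])/d[2])[:2]
def fit(local,world):
    """2D rigid fit -> x,y,yaw,residuals"""
    L,W=np.array(local),np.array(world)
    f=lambda p:(L@np.array([[np.cos(p[2]),np.sin(p[2])],[-np.sin(p[2]),np.cos(p[2])]])+p[:2]-W).ravel()
    s=min((least_squares(f,[*W.mean(0),a]) for a in(-.8,0,.8)),key=lambda s:s.cost); return s.x,s.fun.reshape(-1,2)
def down(yaw):  # tool z down, tool y along world direction yaw
    y=np.array([np.cos(yaw),np.sin(yaw),0]); z=np.array([0,0,-1.]); return np.column_stack([np.cross(y,z),y,z])
rv=lambda M:Ro.from_matrix(M).as_rotvec()
E
python3 - <<'E'
from h import *
np.set_printoptions(precision=4,suppress=True)
m=camera_model("top")
A=lambda u,v:(200+(u+.5)/4.5-.5,195+(v+.5)/4.5-.5)
B=lambda u,v:(390+(u-495+.5)/4.5-.5,200+(v+.5)/4.5-.5)
# image up=+x, left=+y
h=[(105,27),(372,97),(302,366),(30,290)]
print("feeder",fit([(.07,.07),(.07,-.07),(-.07,-.07),(-.07,.07)],[back(A(*p),.08,m) for p in h]))
c=back(A(413,238),.143,m);e=[back(A(*p),.143,m) for p in((386,203),(440,275))]
d=e[0]-e[1];print("screw",c,np.mean(e,0),np.linalg.norm(d),np.arctan2(d[1],d[0]))
t=[((543,126),.03,(.065,.045)),((718,130),.03,(.065,-.045)),((715,377),.026,(-.065,-.045)),((540,375),.026,(-.065,.045))]
p,r=fit([x[2] for x in t],[back(B(*x[0]),x[1],m) for x in t]);print("tray",p,r)
for q in((646,32),(644,120)):print("handle top",back(B(*q),.062,m))
print("pred",[p[:2]+a*np.array([np.cos(p[2]),np.sin(p[2])]) for a in(.110,.064)])
f,_=fit([(.07,.07),(.07,-.07),(-.07,-.07),(-.07,.07)],[back(A(*p),.08,m) for p in h])
print("post pred",f[:2]-.115*np.array([-np.sin(f[2]),np.cos(f[2])]))
# cross-check in scene image
s=camera_model("scene")
def pr(X):x=s["R"]@np.array(X)+s["t"];return s["fx"]*x[0]/x[2]+s["cx"],s["fy"]*x[1]/x[2]+s["cy"]
print(pr([*f[:2],.08]),pr([*c,.143]),pr([*p[:2],0]))
E
```

```text
feeder (array([ 0.5001,  0.1896, -0.2451]), array([[ 0.0004, -0.0007],
       [ 0.0005, -0.0007],
       [ 0.0007,  0.0011],
       [-0.0016,  0.0002]]))
screw [0.4728 0.0807] [0.4723 0.0808] 0.04315495536670818 0.6567912040001597
tray [ 0.4696 -0.2147 -0.0128] [[ 0.0004 -0.0006]
 [ 0.0002  0.0011]
 [-0.0009  0.0002]
 [ 0.0003 -0.0007]]
handle top [ 0.5796 -0.2184]
handle top [ 0.534  -0.2169]
pred [array([ 0.5796, -0.2161]), array([ 0.5336, -0.2155])]
post pred [0.4722 0.078 ]
(np.float64(383.7067407242757), np.float64(228.21168473815027)) (np.float64(335.95189172444753), np.float64(211.76878342796988)) (np.float64(213.80303550768969), np.float64(271.47991402158357))
```

```bash
cat >> h.py <<'E'
TR=np.array([.4696,-.2147,-.0128]); FE=np.array([.5001,.1896,-.2451])
G=np.array([.089,0,.026]); LIP=np.array([-.065,0,.004])  # TCP and lip in tray frame
def tray_tool(yaw,th=0):  # tray rotation and tool rotvec, lip down by th
    Rt=(Ro.from_euler('z',yaw)*Ro.from_euler('y',-th)).as_matrix(); return Rt, rv(Rt@down(np.pi/2))
def pose_at(xyz,yaw): Rt,o=tray_tool(yaw); return np.array(xyz)+Rt@G, o   # tray origin, flat
def pose_lip(P,yaw,th): Rt,o=tray_tool(yaw,th); return P+Rt@(G-LIP), o
def lipP(off,z,yaw=FE[2]): return np.array([FE[0]+off*np.cos(yaw),FE[1]+off*np.sin(yaw),z])
E
python3 - <<'E'
from h import *
np.set_printoptions(precision=3,suppress=True)
for yaw in(-.245,0,.2):
  for th in(0,.35,.7,.95):
    print(yaw,th,bot.ik(*pose_lip(lipP(.03,.18 if th==0 else .1,yaw),yaw,th)))
for z in(0,.2):print(bot.ik(*pose_at([*TR[:2],z],TR[2])))
print(bot.ik([.4725,.0805,.11],rv(down(.657+np.pi/2))))
E
```

```text
-0.245 0 [ 0.177  0.383  1.753 -0.     1.006 -1.149]
-0.245 0.35 [ 0.252  0.296  1.971 -0.3    0.585 -0.847]
-0.245 0.7 None
-0.245 0.95 None
0 0 [ 0.238  0.407  1.719 -0.     1.016 -1.333]
0 0.35 [ 0.28   0.307  1.956 -0.183  0.549 -1.151]
0 0.7 None
0 0.95 None
0.2 0 [ 0.288  0.418  1.703 -0.     1.021 -1.482]
0.2 0.35 [ 0.304  0.312  1.949 -0.07   0.534 -1.412]
0.2 0.7 None
0.2 0.95 None
[-0.408  0.504  1.988 -0.     0.65  -1.966]
[-0.408  0.208  1.937  0.     0.998 -1.966]
[ 0.12   0.199  2.217 -0.     0.726 -2.108]
```

```bash
python3 - <<'E'
from h import *
np.set_printoptions(precision=2,suppress=True)
for k in range(0,12):
  yaw=FE[2]+k*np.pi/6
  for fl in(1,-1):
    r=[]
    for th in(0,.35,.6,.8,1.0):
      p,_=pose_lip(lipP(.03,.16 if th==0 else .1,yaw),yaw,th); Rt,_=tray_tool(yaw,th)
      r.append(bot.ik(p,rv(Rt@down(fl*np.pi/2))))
    print(k*30,fl,[x is not None for x in r],r[0],r[3])
E
```

```text
0 1 [True, True, True, False, False] [ 0.18  0.41  1.76 -0.    0.97 -1.15] None
0 -1 [True, True, True, False, False] [ 0.18  0.41  1.76 -0.    0.97  1.99] None
30 1 [True, True, False, False, False] [ 0.31  0.44  1.71 -0.    0.99 -1.54] None
30 -1 [True, True, False, False, False] [ 0.31  0.44  1.71 -0.    0.99  1.6 ] None
60 1 [True, True, True, True, True] [ 0.44  0.42  1.74 -0.    0.98 -1.93] [0.25 0.12 2.22 1.38 0.39 2.94]
60 -1 [True, True, True, True, True] [0.44 0.42 1.74 0.   0.98 1.21] [ 0.25  0.12  2.22  1.38  0.39 -0.2 ]
90 1 [True, True, True, True, True] [ 0.56  0.35  1.84 -0.    0.95 -2.34] [0.2  0.16 2.17 1.15 0.79 2.73]
90 -1 [True, True, True, True, True] [ 0.56  0.35  1.84 -0.    0.95  0.8 ] [ 0.2   0.16  2.17  1.15  0.79 -0.41]
120 1 [True, True, True, True, True] [ 0.64  0.23  2.   -0.    0.91 -2.78] [0.19 0.22 2.1  0.91 1.13 2.51]
120 -1 [True, True, True, True, True] [ 0.64  0.23  2.   -0.    0.91  0.37] [ 0.19  0.22  2.1   0.91  1.13 -0.64]
150 1 [True, True, True, True, True] [ 0.66  0.08  2.18 -0.    0.88  3.  ] [0.21 0.27 2.03 0.65 1.4  2.24]
150 -1 [True, 
[... 687 characters left out ...]
True] [ 0.09 -0.12  2.38 -0.    0.89 -2.28] [ 0.37  0.32  1.97 -0.3   1.6  -1.89]
270 1 [True, True, True, True, True] [-0.03  0.03  2.23 -0.    0.88  0.22] [ 0.42  0.29  2.01 -0.6   1.44  0.94]
270 -1 [True, True, True, True, True] [-0.03  0.03  2.23 -0.    0.88 -2.92] [ 0.42  0.29  2.01 -0.6   1.44 -2.2 ]
300 1 [True, True, True, True, True] [-0.02  0.19  2.05 -0.    0.9  -0.3 ] [ 0.45  0.24  2.08 -0.87  1.18  0.67]
300 -1 [True, True, True, True, True] [-0.02  0.19  2.05  0.    0.9   2.84] [ 0.45  0.24  2.08 -0.87  1.18 -2.47]
330 1 [True, True, True, False, False] [ 0.06  0.32  1.89 -0.    0.94 -0.74] None
330 -1 [True, True, True, False, False] [ 0.06  0.32  1.89 -0.    0.94  2.4 ] None
```

```bash
cat >> h.py <<'E'
YP=FE[2]+np.radians(110)
def tray_tool(yaw,th=0):
    Rt=(Ro.from_euler('z',yaw)*Ro.from_euler('y',-th)).as_matrix(); return Rt, rv(Rt@down(-np.pi/2))
def stat():
    s=monitor.sense(); print("t %.1f tcp %s open %.3f grip %.1f F %s T %s q %s"%(s["time"],s["tcp_pos"].round(4),s["opening"],s["grip_force"],s["force"].round(2),s["torque"].round(3),s["q"].round(2)))
E
python3 - <<'E'
from h import *
for off in(.03,):
  print([bot.ik(*pose_lip(lipP(off,z,YP),YP,th)) is not None for z,th in((.22,0),(.13,.3),(.1,.5),(.1,.75),(.1,.95))])
m=camera_model("top"); print("tumbler top",back((113,215),.165,m))
p,o=pose_at([*TR[:2],.12],TR[2])
bot.move_to(p,o); bot.move_l(p-[0,0,.12],max_speed=.12); stat()
bot.command_gripper(0); stat()
bot.move_l(p-[0,0,.09],max_speed=.06); stat()
cv2.imwrite("pics/lift.png",cv2.resize(np.hstack([capture("scene")[190:330,150:290],capture("top")[190:330,350:490]])[:,:,::-1],None,fx=2.8,fy=2.8))
E
```

```text
[True, True, True, True, True]
tumbler top [0.53497518 0.45887723]
t 3.2 tcp [ 0.5591 -0.2161  0.0267] open 1.001 grip 0.0 F [ 0.65 -0.17  0.39] T [0.032 0.013 0.003] q [-0.41  0.5   1.99  0.    0.65  1.18]
t 4.4 tcp [ 0.5586 -0.2158  0.026 ] open 0.112 grip 30.0 F [ 0.48 -0.73 -0.  ] T [-0.021  0.044 -0.044] q [-0.41  0.5   1.99 -0.    0.65  1.18]
t 5.0 tcp [ 0.5586 -0.2158  0.0561] open 0.102 grip 30.0 F [-0.47 -0.26 -2.57] T [-0.02  -0.177  0.01 ] q [-0.41  0.45  1.99  0.    0.7   1.18]
```

View pics/lift.png

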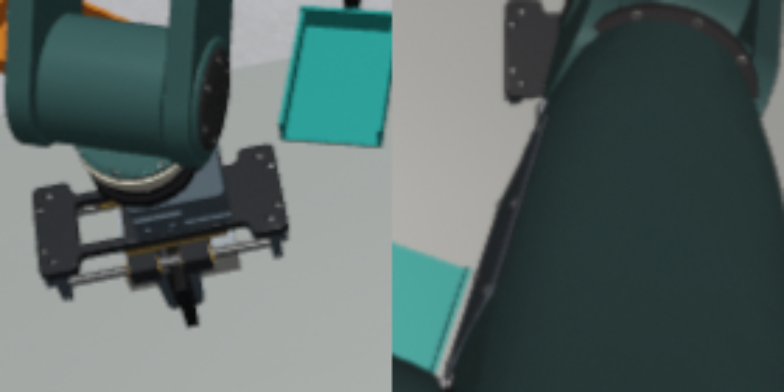

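The arm blocks both views, but the wrist force is about 2.5 N, which is the full weight of the tray and spacers, so the lift is good. Next I'll carry it over and check for sag.

```bash
python3 - <<'E'
from h import *
p,o=pose_at([*TR[:2],.2],TR[2]); bot.move_l(p,o,max_speed=.15)
p,o=pose_lip(lipP(.03,.22,YP),YP,0); bot.move_l(p,o,max_speed=.22); stat()
w=capture("wrist");s=capture("scene")
cv2.imwrite("pics/over.png",np.hstack([cv2.resize(w,(400,300)),cv2.resize(s[110:310,290:556],(400,300))])[:,:,::-1])
E
```

```text
t 9.3 tcp [0.4811 0.3721 0.242 ] open 0.107 grip 30.0 F [ 0.48 -0.47 -2.47] T [ 0.225 -0.114  0.024] q [ 0.62  0.2   1.91 -0.    1.03  0.52]
```

View pics/over.png

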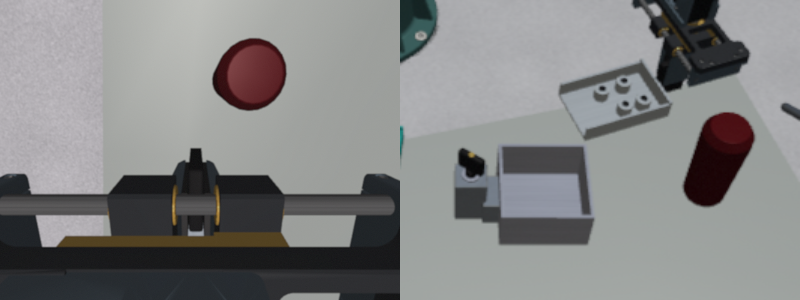

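The tray is level over the hopper and still carries all four spacers. Its lip edge runs from scene pixel (396,173) to (415,201), and the tumbler is clear. Tipping now.

```bash
python3 - <<'E'
from h import *
s=camera_model("scene")
def pr(X):x=s["R"]@np.array(X)+s["t"];return s["fx"]*x[0]/x[2]+s["cx"],s["fy"]*x[1]/x[2]+s["cy"]
print("lip pred",pr(lipP(.03,.22,YP)))
for z,th,v in((.16,.2,.12),(.11,.35,.1),(.1,.45,.05),(.1,.55,.03),(.1,.65,.03),(.1,.75,.03)):
    bot.move_l(*pose_lip(lipP(.03,z,YP),YP,th),max_speed=v); print(th,end=' '); stat()
bot.sleep(.3); stat()
cv2.imwrite("pics/tip.png",cv2.resize(np.hstack([capture("scene")[110:310,290:490],capture("top")[160:360,160:360]])[:,:,::-1],None,fx=2,fy=2))
E
```

```text
lip pred (np.float64(402.7582490591722), np.float64(185.98851413158434))
0.2 t 9.8 tcp [0.482  0.3645 0.2123] open 0.109 grip 30.0 F [ 0.14 -0.17 -1.87] T [-0.009 -0.116  0.001] q [0.53 0.2  1.99 0.23 0.89 0.29]
0.35 t 10.2 tcp [0.4833 0.3563 0.1843] open 0.109 grip 30.0 F [ 0.8   0.92 -2.77] T [-0.155 -0.152 -0.02 ] q [0.45 0.22 2.04 0.46 0.81 0.04]
0.45 t 10.6 tcp [0.4842 0.3482 0.1877] open 0.109 grip 30.0 F [-0.74  0.77 -2.28] T [-0.309 -0.177  0.043] q [ 0.4   0.22  2.07  0.6   0.82 -0.12]
0.55 t 11.2 tcp [0.4846 0.3388 0.1994] open 0.108 grip 30.0 F [ 0.7   0.79 -1.88] T [-0.434 -0.211  0.047] q [ 0.34  0.2   2.09  0.73  0.86 -0.26]
0.65 t 11.9 tcp [0.4857 0.3281 0.2106] open 0.106 grip 30.0 F [ 0.02 -0.27 -1.59] T [-0.449 -0.137 -0.012] q [ 0.28  0.19  2.11  0.85  0.92 -0.39]
0.75 t 12.6 tcp [0.4869 0.3166 0.221 ] open 0.111 grip 30.0 F [-0.14  0.33 -2.34] T [-0.547 -0.147 -0.026] q [ 0.22  0.2   2.12  0.95  0.99 -0.5 ]
t 12.9 tcp [0.4868 0.3168 0.2211] open 0.105 grip 30.0 F [ 0.99  0.02 -2.08] T [-0.569 -0.172 -0.011] q [ 0.22  0.2   2.12  0.95  0.99 -0.5 ]
```

View pics/tip.png

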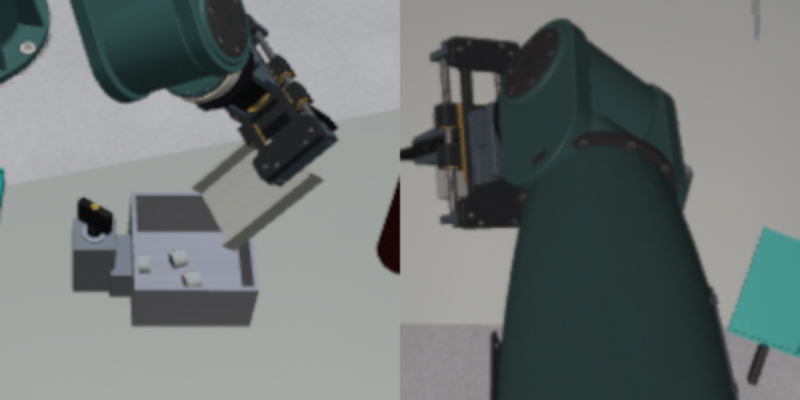

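Three spacers are visible in the hopper, at (145,264), (178,258) and (192,280) in the enlarged picture. The fourth could be hidden by the hopper wall or the gripper, so I'll tip further and look once the tray is level again.

```bash
python3 - <<'E'
from h import *
for th,v in((.95,.06),(.85,.2),(.95,.2)):
    bot.move_l(*pose_lip(lipP(.03,.1,YP),YP,th),max_speed=v)
bot.sleep(.3)
for z,th,v in((.14,.6,.12),(.2,.25,.15),(.23,.0,.15)):
    bot.move_l(*pose_lip(lipP(.03,z,YP),YP,th),max_speed=v)
bot.move_l(*pose_lip(lipP(.14,.23,YP),YP,0),max_speed=.2)
stat()
cv2.imwrite("pics/emp.png",cv2.resize(np.hstack([capture("scene")[110:310,290:490],capture("top")[160:360,160:360]])[:,:,::-1],None,fx=2,fy=2))
E
```

```text
t 16.6 tcp [0.4696 0.4809 0.2517] open 0.108 grip 30.0 F [-0.07 -0.25 -1.74] T [ 0.105 -0.075 -0.031] q [0.76 0.3  1.77 0.   1.07 0.66]
```

View pics/emp.png

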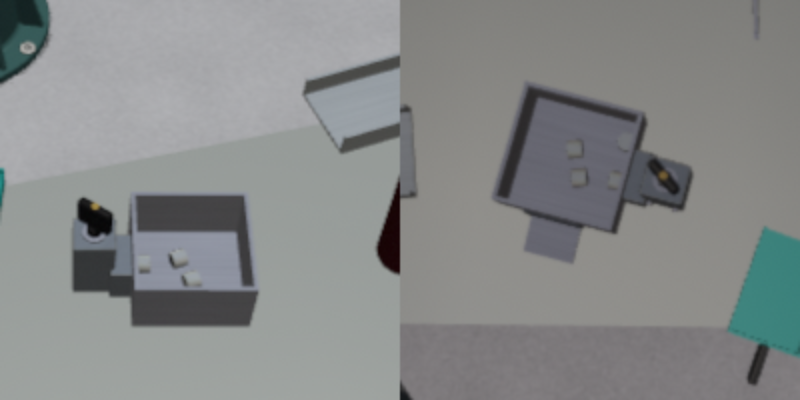

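The top view shows all four spacers in the hopper, at (575,148), (578,178), (615,180) and (628,142). The tray can go back to its original place.

```bash
python3 - <<'E'
from h import *
p,o=pose_at([*TR[:2],.2],TR[2])
bot.move_l(*pose_lip(lipP(.03,.23,YP),YP,0),max_speed=.22)
bot.move_l(p,o,max_speed=.25)
bot.move_l(p-[0,0,.18],max_speed=.18); bot.move_l(p-[0,0,.1995],max_speed=.04); stat()
bot.command_gripper(.5); stat()
bot.move_l(p-[0,0,.05],max_speed=.2)
o2=rv(down(.657+np.pi/2)); S=np.array([.4725,.0805,.24])
bot.move_to(S,o2); stat()
cv2.imwrite("pics/back.png",cv2.resize(np.hstack([capture("scene")[190:330,150:350],capture("top")[180:320,270:470]])[:,:,::-1],None,fx=2,fy=2))
E
```

```text
t 21.7 tcp [ 0.5585 -0.2158  0.0261] open 0.108 grip 30.0 F [ 0.12  0.84 -2.41] T [ 0.057 -0.117 -0.03 ] q [-0.41  0.5   1.99  0.    0.65  1.18]
t 22.4 tcp [ 0.5586 -0.2158  0.0265] open 0.503 grip 0.0 F [ 0.18 -0.18 -0.09] T [ 0.066  0.013 -0.043] q [-0.41  0.5   1.99 -0.    0.65  1.18]
t 26.1 tcp [0.4725 0.0804 0.2399] open 0.497 grip 0.0 F [ 0.3   0.15 -0.09] T [ 0.074 -0.026  0.01 ] q [ 0.12 -0.01  2.15 -0.    1.   -2.11]
```

View pics/back.png

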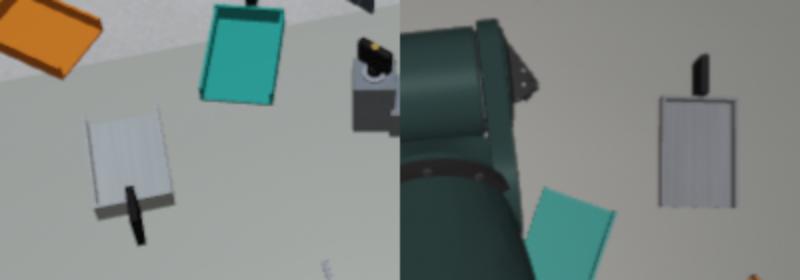

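The tray is back on the bench, flat and empty. Now the thumbscrew: grip it and turn clockwise in steps while watching torque.

```bash
python3 - <<'E'
from h import *
S=np.array([.4725,.0805,.11])
bot.move_l(S,max_speed=.1); bot.command_gripper(0); stat()
q=monitor.sense()["q"].copy(); base=monitor.sense()["torque"][2]; q0=q[5]; n=0
while q[5]<3.0:
    q[5]+=.12; bot.move_joints(q); s=monitor.sense(); tz=s["torque"][2]-base
    lag=q[5]-s["q"][5]
    print("%.2f/%.2f/%.3f"%(q[5]-q0,tz,lag),end=' ')
    if abs(tz)>.6: break
print(); stat()
E
```

```text
t 28.2 tcp [0.4725 0.0808 0.1101] open 0.131 grip 30.0 F [-0.4   4.25  1.81] T [0.968 0.103 0.077] q [ 0.12  0.2   2.22  0.    0.73 -2.11]
0.12/-0.13/0.003 0.24/-0.19/0.003 0.36/-0.14/0.003 0.48/-0.02/0.003 0.60/-0.08/0.003 0.72/-0.09/0.003 0.84/-0.06/0.003 0.96/-0.08/0.003 1.08/-0.08/0.003 1.20/-0.06/0.003 1.32/-0.12/0.003 1.44/0.99/0.004 
t 31.2 tcp [0.4729 0.0827 0.1102] open 0.147 grip 31.1 F [-0.13 29.47 -4.22] T [ 5.466 -0.15   1.069] q [ 0.12  0.2   2.22  0.    0.72 -0.67]
```

Torque jumped after 1.44 rad, but there's also a 29 N side force. I'll release and regrip to centre on the bar, then confirm it's the seat with small steps.

```bash
python3 - <<'E'
from h import *
q=monitor.sense()["q"].copy(); q[5]-=.06; bot.move_joints(q); stat()
bot.command_gripper(.3); stat()
bot.command_gripper(0); stat()
for i in range(5):
    q[5]+=.04; bot.move_joints(q); s=monitor.sense()
    print(round(q[5]+2.11,2),s["force"].round(1),s["torque"].round(2),round(s["opening"],3))
    if abs(s["torque"][2])>.9: break
im=cv2.resize(capture("scene")[150:290,260:460][:,:,::-1],None,fx=3,fy=3); cv2.imwrite("pics/seat.png",im)
E
```

```text
t 31.5 tcp [0.4728 0.0833 0.1101] open 0.131 grip 30.0 F [-0.89 12.19 -2.06] T [2.206 0.14  0.639] q [ 0.12  0.2   2.22  0.01  0.72 -0.74]
t 31.9 tcp [0.4729 0.0826 0.1102] open 0.303 grip 0.0 F [0.86 0.52 0.02] T [ 0.064 -0.182  0.005] q [ 0.12  0.2   2.22  0.    0.72 -0.73]
t 32.3 tcp [0.4732 0.083  0.1103] open 0.131 grip 30.0 F [ 1.7   3.49 -2.67] T [ 0.763 -0.374  0.688] q [ 0.12  0.2   2.22  0.01  0.72 -0.73]
1.42 [ 1.8  5.  -2.5] [ 0.95 -0.35  1.08] 0.139
```

View pics/seat.png

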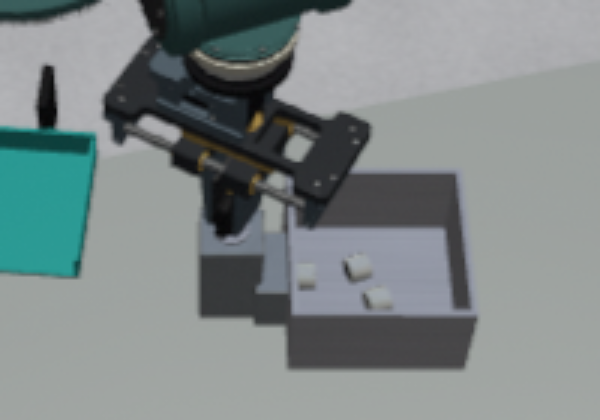

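Nothing else is touching the gripper: with it open the force was about 0, and the picture shows the fingers only on the bar at (225,215). The stop at about 1.35 rad is the seat. Backing off a quarter turn.

```bash
python3 - <<'E'
from h import *
q=monitor.sense()["q"].copy()
for a in np.linspace(-.76,-.76-np.pi/2,9)[1:]:
    q[5]=a; bot.move_joints(q); s=monitor.sense(); print(s["torque"][2].round(2),round(s["opening"],3),end='; ')
bot.sleep(.5); stat()
cv2.imwrite("pics/fin.png",cv2.resize(np.hstack([capture("scene")[150:290,180:420],capture("top")[180:320,210:450]])[:,:,::-1],None,fx=1.6,fy=1.6))
E
```

```text
0.11 0.13; 0.03 0.128; 0.07 0.13; 0.03 0.13; 0.11 0.129; 0.08 0.128; 0.07 0.13; 0.06 0.131; t 35.6 tcp [0.4733 0.0815 0.1102] open 0.132 grip 30.0 F [  2.43 -20.78  -0.37] T [-3.995 -0.516  0.068] q [ 0.12  0.2   2.22  0.    0.72 -2.33]
```

View pics/fin.png

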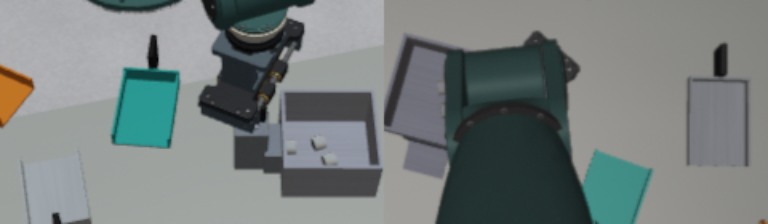

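The screw followed the whole quarter turn: torque stayed small, the opening stayed at the bar's width, and grip is 30 N. The tray is flat and the spacers are in the hopper, so I'm handing in.

```bash
python3 -c "
from rig import ticket
print(ticket.sign_off())"
```

```text
the job is handed in; nothing more can be done
None
```

I handed the job in at about 36 s of the 72 s limit; no verdict came back. All four spacers are in the hopper, the empty tray is flat on the bench, and the thumbscrew was seated, backed off a quarter turn and is still gripped at 30 N.

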